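# Open the weighted hold-down arm and load the flow chip

## Task

On the flow-chip holder, lift the weighted hold-down arm by its cross handle past its balance point and ease it back on to its rubber buffer, so that it rests open by itself when you let go; do not throw it, let it drop either way or force it into the buffer. Then slide the chip carrier along its channel until it is fully home, press it against the end stop with about 10 N without ramming it, and leave the arm open and the carrier there. Leave everything else on the bench where it is.

Things in the scene. Friction and masses are not known exactly. Their poses are not given: they have to be found in the camera images.
- channel (a point): Fixed aluminium chip holder, 255 x 275 mm. This point: floor of its straight channel (62 mm wide, floor 42.7 mm above the table, rails 12 mm wide and 10 mm high), middle of the width, under the middle of the hold-down arm's foot. y runs along the channel to its open mouth (floor ends at y = +170; the end stop is at negative y), z up, x across to the hinge, away from the robot.
- hinge (a point): Middle of the hold-down arm's hinge pin, at x = +95, z = +55 mm from point channel, axes alike; the pin lies along y. The arm is a bar 20 mm wide reaching 165 mm from the pin with a steel foot block (40 x 44 mm, 75 to 115 mm from the pin, 47 mm deep below it) and, on a cranked rod behind and above the pin, a round counterweight 50 mm in diameter.
- holddown (a joint): Angle of the hold-down arm, rad: 0 closed (level, foot barring the channel), growing as the handle goes up and over, away from the robot. Its weight, 1.5 to 2.5 N at the handle, pulls it shut before the balance point (0.6 to 1.1) and open beyond; at 1.4 to 1.7 the counterweight lands on its buffer. Both angles differ between set-ups: feel for them. Faster than 2 rad/s is thrown or dropped.
- weight: The arm's round counterweight, dark steel, 50 mm in diameter, 32 mm long, clamped on the cranked rod; origin at its centre, 83 mm from the hinge pin. Open, it lies on a rubber-tipped buffer screw behind the hinge, set higher or lower; the buffer gives about 2 mm at 20 N. It may take 40 N, which is about 17 N of push at the handle.
- handle (a point): Where to take the arm: on the axis of its cross handle, a dark round steel bar 12 mm in diameter, 110 mm long, parallel to the hinge pin and 165 mm from it. The point is 32 mm from the arm's middle, on the side away from the channel's mouth; the other half is alike. Moves with the arm; closed it is 97.7 mm above the table, with 44 mm free to the foot. The bar may turn between fingers.
- carrier_nose (a point): Leading face of the chip carrier (its middle, 8 mm above the channel floor). Carrier: aluminium tray 60 wide, 110 long, 16 mm high with a glass chip, about 160 g, loose in the channel's mouth, 1 mm free each side; its y axis points from nose to tab. It slides to negative y of point channel.
- carrier_tab (a point): Middle of the carrier's rear face, 110 mm behind the nose, 19 mm above the channel floor. An upright push tab, 30 mm wide, 10 mm thick, its top 38 mm above the channel floor, stands flush with the rear face: push on it or pinch it.
- ball (a point): Tip of a spring ball in the robot-side rail, at y = +10 mm of point channel. It rubs on the carrier's side once the nose reaches it: passing it and sliding on takes a push of about 1.5 to 4 N, which is not yet the end stop.
- carrier: The chip carrier; origin under its centre, half-way between nose and tab, axes as point carrier_nose.
- endstop: Steel end stop with a black thumb screw, 58 mm wide, 16 mm high, clamped fast in the channel at a place that differs. Origin at the foot of its working face, on the channel floor; the face looks to its +y, to the mouth. The carrier is home when its nose bears on this face; pressing it on with about 10 N is right, more than 25 N is ramming.
- spare: bystander: an empty carrier tray without tab, 60 x 110 x 16 mm, lying on the breadboard; leave it. Origin under its centre.
- vial: bystander: small glass vial with blue cap, 28 mm diameter, 55 mm high. Origin under its centre.
- lens: bystander: lens in a round mount on a short post with a foot 57 mm in diameter, 81 mm high. Origin under its centre.
- driver: bystander: screwdriver, 170 mm long, lying on the breadboard in front of the holder.
- dish: bystander: low round dish, 60 mm diameter, 14 mm high. Origin under its centre.
- mouse: bystander: computer mouse, 105 x 60 x 32 mm, on the table.
- tipbox: bystander: pipette tip box, 85 x 120 x 69 mm, on the table. Origin under its centre.
Things that resemble listed ones, but are neither listed nor needed, are in the scene too. What is shaped like the carrier but yellow is not meant.

How it is judged (in metres and radians):
On the way, in this order (a step that is already met when the one before it is completed fails the run):
1. the hold-down arm lies open on its buffer, at rest and not touched by the robot (value of joint holddown above 1.35 rad and velocity of joint holddown between -0.1 and 0.1 rad/s and contact force between the fingers and holddown below 0.1 N), for 0.3 s.
2. the carrier is pressed against the end stop with more than 4 N (contact force between carrier and endstop above 4 N and value of joint holddown above 1.35 rad), for 0.2 s.
At the end, for the whole second after the job is handed in: The hold-down arm rests open by itself (beyond 1.35 rad, still), and the carrier lies flat in the channel with its nose within 2 mm of the end stop's face, at rest (value of joint holddown above 1.35 rad and velocity of joint holddown between -0.1 and 0.1 rad/s and y of carrier_nose in the frame of endstop between -0.002 and 0.002 m and x of carrier_nose in the frame of endstop between -0.004 and 0.004 m and z of carrier_nose in the frame of endstop below 0.0105 m and angle between carrier_nose's own z axis and vertical below 0.04 rad and linear speed of carrier below 0.01 m/s); the robot touches nothing.
It fails at once if the counterweight is forced on to its buffer with more than 40 N (contact force between weight and anything else above 40 N).
It fails at once if the hold-down arm swings faster than 2 rad/s either way (thrown or dropped) (velocity of joint holddown above 2 rad/s or velocity of joint holddown below -2 rad/s).
It fails at once if the carrier is rammed against the end stop with more than 25 N (contact force between carrier and endstop above 25 N).
It fails at once if a bystander is shifted by more than 30 mm (distance of any of spare, vial, lens, driver, dish, mouse, tipbox from where it was at the start of the episode above 0.03 m).
It also fails if it takes over 72 s, if anything falls off the work surface, if the arm or the gripper's body presses on something with over 40 N, if the wrist force passes 120 N, or if a joint passes its speed limit or range.

## Robot

A 7-joint arm with a two-finger parallel gripper is mounted at the origin on the work surface. World frame = base frame: x ahead of the robot, y to its left, z up, the work surface at z = 0. Lengths are in m, angles in degrees, forces in N, time in s.
With the tool pointing down it reaches from about 0.425 to 0.95 m from the base axis. Payload 4.7 kg.
Tool frame: the origin (TCP) lies on the centre line of the jaws, within the pads' length; the fingertips stand 17 mm ahead of it and the grasp point (between the pads) lies 2 mm behind it; z points along the fingers, y is the direction in which the jaws open and shut (so a half turn about z gives the same grasp; the last joint's range is limited). The gripper opens to 85 mm and grips with 20 to 120 N. Pads are 22 mm wide; open, the fingers measure 114 mm over their backs; the gripper's body (76 mm by 85 mm) begins 54 mm behind the grasp point. The pads swing forward as they close: fully open they stand 13 mm farther back than shut.
Start: joints at [71.511, 26.849, -2.785, 87.806, 1.381, 65.374, -4.715], TCP at [0.196, -0.646, 0.248] pointing down, gripper open.
Joint ranges: [-148.3, 148.3], [-19.14, 114.17], [-79.39, 73.82], [5.75, 140.21], [-59.74, 239.74], [12.07, 113.84], [-152.46, 152.46]. Speed limits (degrees/s): [147.25, 147.25, 180, 180, 180, 180, 180].

## Interface

Orientations are given as [roll, pitch, yaw] about the fixed x, y, z axes, in that order (R = Rz(yaw) Ry(pitch) Rx(roll)).
In Python, from bench import state, capture, camera_params, job_done, outline_of, place_of gives the robot as it stands.
- The arm moves only by the tool send_rows, never from a script. Its argument "increments" is a list of rows, each a list of 6 numbers: the shift along the tool's x, y, z in m, then the turn, a rotation vector about the tool's x, y, z in rad. A call has 1 to 20 rows; each row shifts and turns the pose as measured when the row begins, along the tool's axes as they then stand; what a row does not reach is not made up. A row lasts 1/12 s, in which the tool goes at most 41.7 mm and 7.16 degrees, less where a joint would pass 70% of its speed; a pose out of reach is approached as far as the arm can. A call is refused whole if a number of a shift passes 0.0417 or a number of a turn 0.125, either way. A call with a gripper value outside its range is refused whole. "hand" is the finger opening in m, from 0 to 0.0854, set as the call begins (left out, the last holds). The fingers move at their own pace and stop on an object; "newtons" is the grip in N (left out, the last holds). Time passes only in rows, so rows that do not move let the fingers close. It gives the time, the measured TCP pose, the force and the opening at its end, in the units of the state.
- state(): the state, without advancing time (a new reading comes with each control period).
- capture(name): name is "scene" or "side" or "wrist"; returns the picture (384x512x3 uint8, red, green, blue); there is no depth.
- camera_params(name): a dict with "fx", "fy", "cx", "cy" (pixels), "R" (3x3) and "t" (3): a world point X has camera coordinates R X + t. Camera axes: x right, y down, z forward; pixel columns grow to the right and rows downward; lengths in m; the calibration is good to about 2 mm. The wrist camera is an equidistant fisheye: a pixel r from the principal point sees the ray r / f radians off the axis. A picture is of the moment at which its call begins: read the wrist's pose just before it. camera_params takes no time and is no camera call; for the wrist camera it gives the pose at the moment of the call.
- job_done(): hands the job in, once; it reports no verdict.
Trained networks look in the newest picture that a camera, given by its name, has taken for a name from the list of things; names that differ only in an ending like _2 or _b are one class to them, and where a whole thing is asked for, a point or a joint stands for the part that bears it (a point fixed in the world has none). Each returns a list of dicts, best first, with "score" (0 to 1); they miss things now and then, are a little off and sometimes report something else, mostly with a low value. They report only what shows in the picture. A call takes as long as a camera call. They do not tell look-alikes from the thing itself.
- outline_of(camera, label): "pixels" (384x512 bool, what is visible of it) and "rect" ([left, top, right, bottom] in pixels, round what is visible of it).
- place_of(camera, label): "point" ([column, row] in pixels: a listed point, or the origin of a listed thing).
The state is a dict: "t": time; "joint_pos": joint angles; "qd": joint speeds; "tau": joint torques, N m; "ee_pos": TCP position; "eef_rot": TCP orientation; "wrist_force": force on the tool from outside, world axes, zero at the start; "torque": the same for the moment, N m; "grip_width": finger opening in m.
Only numpy, scipy, OpenCV 4.12 (cv2) and the standard library are available. Lean on these libraries where they do the work, as an engineer would, in place of code of your own. Each camera call takes 0.05 s, during which the arm holds its last target. There are 200 camera calls.

## Working session

There is one attempt and no reset: what is moved stays moved. The work goes in short steps, Python scripts to look and compute and a tool call to move; the robot and the scene stay as the last step left them, time stands still between calls to the robot, and variables do not carry over. Pictures are saved under pics/ and viewed, about 8 in all and at most 12, crops included, and the job is handed in when it is done.

Besides the shell and the picture viewer there is one more tool, called after "Emit:" as name([rows], argument=value, ...), one row to a line, values as JSON. send_rows: Moves the arm, as the interface text tells. Its arguments: {"type":"object","properties":{"increments":{"type":"array"},"hand":{"type":"number"},"newtons":{"type":"number"}},"required":["increments"]}

```bash
mkdir -p pics; ls; python3 - <<'E'
from bench import *
import cv2,numpy as np
print(state())
a=capture("scene");b=capture("side")
cv2.imwrite("pics/a.png",np.hstack([a,b])[:,:,::-1]) 
cv2.imwrite("pics/scene.png",cv2.resize(a,(800,600))[:,:,::-1]);cv2.imwrite("pics/side.png",cv2.resize(b,(800,600))[:,:,::-1])
for c in("scene","side"):
    p=camera_params(c);print(c,p)
    for l in("channel","hinge","handle","weight","carrier_nose","carrier_tab","endstop","carrier","ball"):
        print(l,[(np.round(d["point"],1).tolist(),round(d["score"],2)) for d in place_of(c,l)][:3])
E
```

```text
pics
{'t': 0.0, 'joint_pos': array([71.50982922, 26.89907385, -2.78565954, 87.87210415,  1.37925158,
       65.37461467, -4.71714675]), 'qd': array([-0.09460827,  0.05110674,  0.00026193,  0.04061287,  0.07092608,
       -0.05840784,  0.12411299]), 'tau': array([ 1.00775185e-03, -5.10309577e+01, -4.61996463e-02, -2.37714475e+01,
        1.07460644e-02,  7.53528817e-03,  1.05581975e-05]), 'ee_pos': array([ 0.19536096, -0.64555053,  0.24725261]), 'eef_rot': array([-1.79887699e+02,  2.01066680e-03,  1.68349551e+01]), 'wrist_force': array([ 0.06070496, -0.026528  , -0.84258463]), 'torque': array([ 0.06125124,  0.03853809, -0.02354767]), 'grip_width': 0.08514564258297558}
scene {'fx': 368.41092754770006, 'fy': 368.41092754770006, 'cx': 252.6722938211709, 'cy': 197.8588000220099, 'R': array([[-0.80838245,  0.58860002, -0.00823609],
       [ 0.50990926,  0.69318072, -0.50940459],
       [-0.29412645, -0.41599339, -0.86048773]]), 't': array([ 0.35648286, -0.14007243,  1.45113117])}
channel [([224.7, 229.0], 0.71), ([243.4, 253.2], 0.33)]
hinge [([197.2, 242.0], 0.89)]
handle [([234.8, 202.3]
[... 429 characters left out ...]
094584, 'cy': 196.75222624486074, 'R': array([[-0.72948011, -0.68400005,  0.00164418],
       [-0.38910661,  0.41299949, -0.82342424],
       [ 0.56254317, -0.60131136, -0.56742385]]), 't': array([0.30575903, 0.26689571, 1.60630354])}
channel [([235.8, 200.1], 0.62)]
hinge [([214.1, 181.4], 0.63), ([238.6, 201.2], 0.55)]
handle [([252.4, 188.3], 0.94)]
weight [([209.8, 162.3], 0.51)]
carrier_nose [([177.7, 318.0], 0.91), ([226.2, 204.1], 0.88), ([245.8, 309.6], 0.7)]
carrier_tab [([146.8, 304.2], 0.76), ([205.5, 212.2], 0.68), ([246.0, 280.5], 0.66)]
endstop [([245.5, 192.4], 0.61), ([247.0, 176.6], 0.42)]
carrier [([246.0, 298.8], 0.89), ([162.7, 314.8], 0.72)]
ball [([244.0, 202.0], 0.64)]
```

View pics/scene.png

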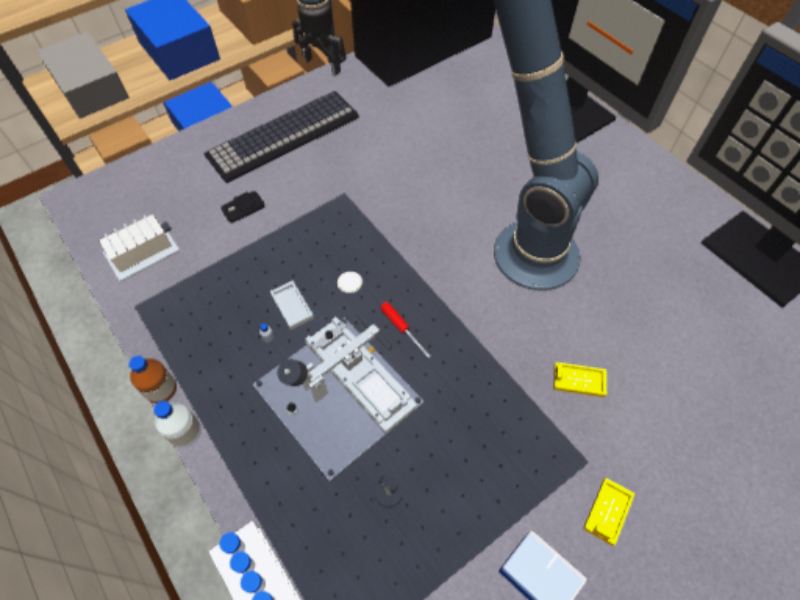

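View pics/side.png

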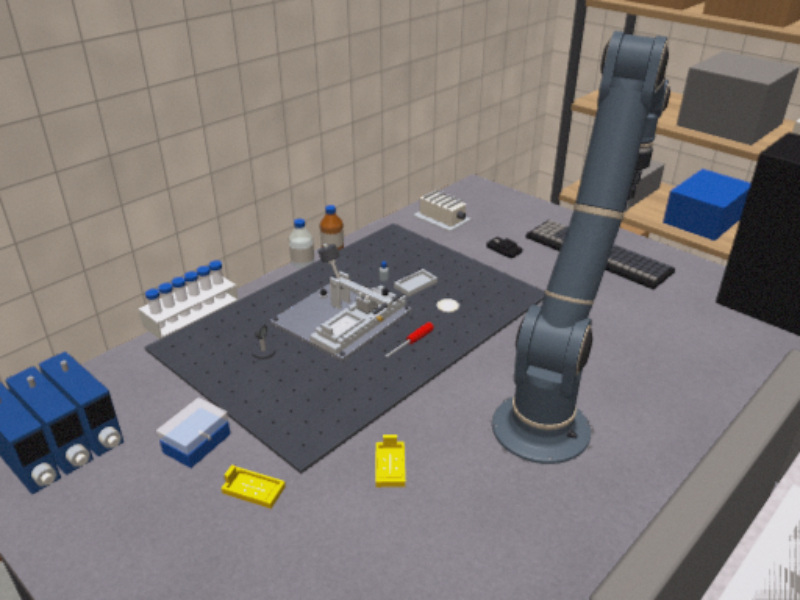

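```bash
cat > h.py <<'E'
import numpy as np
from bench import *
def proj(p,X):
    c=p["R"]@X+p["t"]; return np.array([p["fx"]*c[0]/c[2]+p["cx"],p["fy"]*c[1]/c[2]+p["cy"]])
def projw(p,X):
    c=p["R"]@X+p["t"]; th=np.arctan2(np.hypot(c[0],c[1]),c[2]); d=c[:2]/np.hypot(c[0],c[1]); return np.array([p["cx"],p["cy"]])+d*th*p["fx"]
def world(v,P):
    c,s=np.cos(v[2]),np.sin(v[2]); P=np.asarray(P,float); return np.array([v[0]+c*P[0]-s*P[1],v[1]+s*P[0]+c*P[1],.0427+P[2]])
def pts(v):
    return dict(channel=(0,0,0),hinge=(.095,0,.055),handle=(-.07,-.032,.055),carrier_nose=(0,v[3],.008),carrier_tab=(0,v[3]+.11,.019),carrier=(0,v[3]+.055,0),endstop=(0,v[4],0),ball=(-.031,.01,.006))
E
python3 - <<'E'
from h import *
from scipy.optimize import least_squares
obs={"scene":dict(channel=(224.7,229),hinge=(197.2,242),handle=(234.8,202.3),carrier_nose=(231.1,237.4),carrier_tab=(254.2,263.8),carrier=(241.9,252.4),endstop=(214.7,216.1),ball=(231.4,228.1)),
"side":dict(channel=(235.8,200.1),hinge=(214.1,181.4),handle=(252.4,188.3),carrier_nose=(226.2,204.1),carrier_tab=(205.5,212.2),endstop=(245.5,192.4),ball=(244,202))}
P={c:camera_params(c) for c in obs}
f=lambda v:np.concatenate([(proj(P[c],world(v,pts(v)[k]))-o) for c in obs for k,o in obs[c].items()])
best=min((least_squares(f,[x0,-.4,y0,.05,-.06],loss="soft_l1",x_scale=[.1,.1,1,.1,.1]) for x0 in(.5,.3) for y0 in (-1.5,-.8,0,.8)),key=lambda r:r.cost)
v=best.x;print(v,best.cost,np.degrees(v[2]))
i=0;r=f(v).reshape(-1,2)
for c in obs:
    for k in obs[c]: print(c,k,np.round(r[i],1),np.round(world(v,pts(v)[k]),3));i+=1
for l in("spare","vial","lens","driver","dish"):
    print(l,[(np.round(d["point"],1).tolist(),round(d["score"],2)) for d in place_of("scene",l)][:2])
E
```

```text
[ 0.55255365 -0.01346313  0.03511368  0.0492803  -0.06455223] 23.959235040199633 2.011865711137867
scene channel [-0.9  1.3] [ 0.553 -0.013  0.043]
scene hinge [ 1.3 -2.6] [ 0.647 -0.01   0.098]
scene handle [-0.9  2.5] [ 0.484 -0.048  0.098]
scene carrier_nose [1.2 2.3] [0.551 0.036 0.051]
scene carrier_tab [-1.7 -0.7] [0.547 0.146 0.062]
scene carrier [0.4 0.3] [0.549 0.091 0.043]
scene endstop [-1.7  1. ] [ 0.555 -0.078  0.043]
scene ball [ 1.4 -1.6] [ 0.521 -0.005  0.049]
side channel [-0.7 -0.6] [ 0.553 -0.013  0.043]
side hinge [ 3.8 -1.6] [ 0.647 -0.01   0.098]
side handle [0.7 3. ] [ 0.484 -0.048  0.098]
side carrier_nose [ 0.4 -0.9] [0.551 0.036 0.051]
side carrier_tab [0.9 1.1] [0.547 0.146 0.062]
side endstop [0.2 0.4] [ 0.555 -0.078  0.043]
side ball [-5.1  0.3] [ 0.521 -0.005  0.049]
spare [([189.4, 196.1], 0.95)]
vial [([168.9, 215.3], 0.51)]
lens [([247.2, 316.1], 0.62)]
driver [([259.6, 208.9], 0.44)]
dish [([257.8, 209.9], 0.67), ([222.9, 180.8], 0.44)]
```

```bash
cat >> h.py <<'E'
from scipy.spatial.transform import Rotation as Ro
def plan(p,rpy,n,s=None):
    """rows in tool axes from present pose to target, n equal steps"""
    s=s or state(); R0=Ro.from_euler("xyz",s["eef_rot"],degrees=True);R1=Ro.from_euler("xyz",rpy,degrees=True)
    rv=(R0.inv()*R1).as_rotvec()/n; d=(np.array(p)-s["ee_pos"])/n; rows=[]
    for i in range(n):
        R=R0*Ro.from_rotvec(rv*i); rows.append(np.round(np.r_[R.inv().apply(d),rv],4).tolist())
    print(rows)
E
python3 - <<'E'
from h import *
plan([.47,-.02,.31],[180,0,92],19)
E
```

```text
[[0.0234, -0.0274, -0.0032, 0.0, 0.0, -0.069], [0.0252, -0.0257, -0.0032, 0.0, 0.0, -0.069], [0.0269, -0.0239, -0.0032, 0.0, 0.0, -0.069], [0.0285, -0.022, -0.0032, 0.0, 0.0, -0.069], [0.0299, -0.0199, -0.0032, 0.0, 0.0, -0.069], [0.0313, -0.0178, -0.0032, 0.0, 0.0, -0.069], [0.0324, -0.0156, -0.0032, 0.0, 0.0, -0.069], [0.0334, -0.0134, -0.0032, 0.0, 0.0, -0.069], [0.0342, -0.011, -0.0032, 0.0, 0.0, -0.069], [0.0349, -0.0086, -0.0032, 0.0, 0.0, -0.069], [0.0354, -0.0062, -0.0032, 0.0, 0.0, -0.069], [0.0358, -0.0037, -0.0032, 0.0, 0.0, -0.069], [0.036, -0.0013, -0.0032, 0.0, 0.0, -0.069], [0.036, 0.0012, -0.0032, 0.0, 0.0, -0.069], [0.0358, 0.0037, -0.0032, 0.0, 0.0, -0.069], [0.0354, 0.0062, -0.0032, 0.0, 0.0, -0.069], [0.0349, 0.0086, -0.0032, 0.0, 0.0, -0.069], [0.0343, 0.011, -0.0032, 0.0, 0.0, -0.069], [0.0334, 0.0133, -0.0032, 0.0, 0.0, -0.069]]
```

Emit:
send_rows([
  [0.023,-0.027,-0.005,0,0,-0.069],
  [0.025,-0.026,-0.005,0,0,-0.069],
  [0.027,-0.024,-0.005,0,0,-0.069],
  [0.028,-0.022,-0.005,0,0,-0.069],
  [0.03,-0.02,-0.004,0,0,-0.069],
  [0.031,-0.018,-0.004,0,0,-0.069],
  [0.032,-0.016,-0.004,0,0,-0.069],
  [0.033,-0.013,-0.004,0,0,-0.069],
  [0.034,-0.011,-0.004,0,0,-0.069],
  [0.035,-0.009,-0.004,0,0,-0.069],
  [0.035,-0.006,-0.004,0,0,-0.069],
  [0.036,-0.004,-0.003,0,0,-0.069],
  [0.036,-0.001,-0.003,0,0,-0.069],
  [0.036,0.001,-0.003,0,0,-0.069],
  [0.036,0.004,-0.003,0,0,-0.069],
  [0.035,0.006,-0.003,0,0,-0.069],
  [0.035,0.009,0,0,0,-0.069],
  [0.034,0.011,0,0,0,-0.069],
  [0.033,0.013,0,0,0,-0.069],
])

```text
t: 2.83
ee_pos: [0.4593, 0.0053, 0.3126]
eef_rot: [179.7, 0.9, 94.6]
wrist_force: [0.5, -0.6, -0.5]
grip_width: 0.0852
```

```bash
python3 - <<'E'
from h import *
import cv2
p=camera_params("wrist");print(p["fx"],p["cx"],p["cy"],-p["R"].T@p["t"])
a=capture("wrist");cv2.imwrite("pics/w1.png",cv2.resize(a,(800,600))[:,:,::-1]);np.save("w1.npy",a)
v=np.array([ 0.55255365,-0.01346313,0.03511368,0.0492803,-0.06455223])
for l in("channel","hinge","handle","weight","carrier_nose","carrier_tab","endstop","carrier","ball"):
    print(l,[(np.round(d["point"],1).tolist(),round(d["score"],2)) for d in place_of("wrist",l)][:3], np.round(projw(p,world(v,pts(v)[l])),1) if l!="weight" else "")
print(state()["ee_pos"])
E
```

```text
297.3186396354542 255.5531349219622 188.15567214087125 [0.45194609 0.08608432 0.43678588]
channel [([319.3, 168.0], 0.81)] [320.2 170.6]
hinge [([397.3, 179.4], 0.62), ([304.3, 162.3], 0.53)] [397.7 185.8]
handle [([272.8, 201.9], 0.77), ([399.2, 178.4], 0.21)] [271.2 204.9]
weight [([449.6, 203.0], 0.63)] 
carrier_nose [([326.8, 136.2], 0.84)] [325.  136.7]
carrier_tab [([328.1, 54.1], 0.83)] [333.   53.6]
endstop [([316.6, 207.5], 0.73), ([324.5, 170.7], 0.17)] [315.2 213.2]
carrier [([321.1, 95.0], 0.96)] [326.8  95.5]
ball [([303.9, 163.3], 0.76)] [299.7 163.6]
[0.45868402 0.00235747 0.31193207]
```

View pics/w1.png

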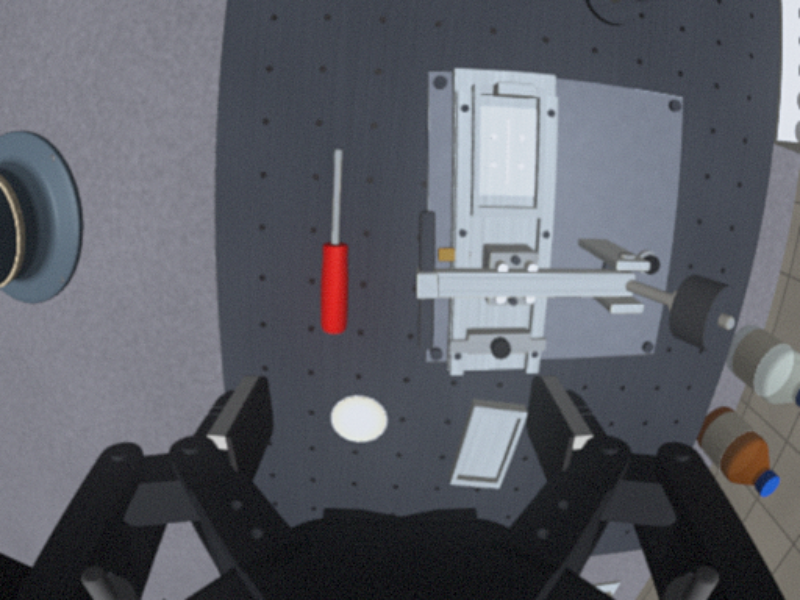

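```bash
python3 - <<'E'
from h import *
from scipy.optimize import least_squares
obs=dict(channel=(319.3,168),hinge=(397.3,179.4),handle=(272.8,201.9),carrier_nose=(326.8,136.2),carrier_tab=(328.1,54.1),endstop=(316.6,207.5),ball=(303.9,163.3))
p=camera_params("wrist")
f=lambda v:np.concatenate([(projw(p,world(v,pts(v)[k]))-o) for k,o in obs.items()])
r=least_squares(f,[0.5525,-0.0135,0.035,0.0493,-0.0645],loss="soft_l1",x_scale=.01);v=r.x
print(v,np.degrees(v[2]));print({k:np.round(a,1) for k,a in zip(obs,f(v).reshape(-1,2))})
for k in pts(v):print(k,np.round(world(v,pts(v)[k]),4))
# handle, foot edges in picture pixels -> world at z
def ray(px,z):
    d=(np.array(px)-[p["cx"],p["cy"]]);rr=np.hypot(*d);th=rr/p["fx"];c=np.r_[d/rr*np.sin(th),np.cos(th)];w=p["R"].T@c;o=-p["R"].T@p["t"];return np.round(o+w*(z-o[2])/w[2],4)
s=1.5625
for n,px,z in[("bar ctr top end",(427,212),.0977),("bar low end",(428,361),.0977),("rail left edge, mouth",(455,70),.0527),("rail right edge mouth",(557,76),.0527),("stop face L",(453,336),.0587),("arm mid",(427,285),.105)]:
    print(n,ray(np.array(px)/s,z))
E
```

```text
[ 0.55110283 -0.01227404  0.06609151  0.04431726 -0.05995094] 3.78676474208334
{'channel': array([ 1.2, -0.5]), 'hinge': array([1.6, 0.6]), 'handle': array([-0.7,  1.6]), 'carrier_nose': array([-3. ,  0.7]), 'carrier_tab': array([ 0.5, -0.8]), 'endstop': array([0.8, 0.1]), 'ball': array([-4.3, -2.1])}
channel [ 0.5511 -0.0123  0.0427]
hinge [ 0.6459 -0.006   0.0977]
handle [ 0.4834 -0.0488  0.0977]
carrier_nose [0.5482 0.0319 0.0507]
carrier_tab [0.5409 0.1417 0.0617]
carrier [0.5445 0.0868 0.0427]
endstop [ 0.5551 -0.0721  0.0427]
ball [ 0.5195 -0.0043  0.0487]
bar ctr top end [0.4773 0.0343 0.0977]
bar low end [ 0.4892 -0.0863  0.0977]
rail left edge, mouth [0.4939 0.1481 0.0527]
rail right edge mouth [0.5803 0.1556 0.0527]
stop face L [ 0.5134 -0.0795  0.0587]
arm mid [ 0.4816 -0.0194  0.105 ]
```

```bash
python3 - <<'E'
from h import *
plan([.4845,-.052,.165],[180,0,94.5],6)
E
```

```text
[[-0.009, 0.0035, 0.0246, 0.0006, 0.0024, -0.0008], [-0.0091, 0.0035, 0.0246, 0.0006, 0.0024, -0.0008], [-0.0091, 0.0035, 0.0246, 0.0006, 0.0024, -0.0008], [-0.0092, 0.0036, 0.0246, 0.0006, 0.0024, -0.0008], [-0.0092, 0.0036, 0.0245, 0.0006, 0.0024, -0.0008], [-0.0093, 0.0036, 0.0245, 0.0006, 0.0024, -0.0008]]
```

Emit:
send_rows([
  [-0.009,0.0035,0.0245,0,0.0025,0],
  [-0.009,0.0035,0.0245,0,0.0025,0],
  [-0.009,0.0035,0.0245,0,0.0025,0],
  [-0.009,0.0035,0.0245,0,0.0025,0],
  [-0.009,0.0035,0.0245,0,0.0025,0],
  [-0.009,0.0035,0.0245,0,0.0025,0],
], hand=0.045)

```text
t: 3.83
ee_pos: [0.4899, -0.0558, 0.1675]
eef_rot: [178.8, 0.3, 93.9]
wrist_force: [0.7, -0.1, -0.3]
grip_width: 0.0449
```

```bash
python3 - <<'E'
from h import *
import cv2
s=state();print(s["ee_pos"],s["eef_rot"],s["grip_width"],s["wrist_force"])
p=camera_params("wrist")
a=capture("wrist");s=state()
v=np.array([.5515,-.0125,.08,.045,-.06])
for l in("handle","channel","carrier_nose","endstop","ball","hinge"):
    print(l,[(np.round(d["point"],1).tolist(),round(d["score"],2)) for d in place_of("wrist",l)][:2], np.round(projw(p,world(v,pts(v)[l])),1))
m=a.copy()
for y in(-.055,.055): 
    cv2.circle(m,tuple(int(q) for q in projw(p,world(v,(-.07,y,.055)))),2,(255,0,0),-1)
cv2.circle(m,tuple(int(q) for q in projw(p,world(v,(-.07,-.034,.055)))),2,(0,255,0),-1)
R=Ro.from_euler("xyz",s["eef_rot"],degrees=True)
for y in(-.0225,.0225):
    cv2.circle(m,tuple(int(q) for q in projw(p,s["ee_pos"]+R.apply([0,y,.01]))),2,(255,255,0),-1)
cv2.imwrite("pics/w2.png",cv2.resize(m,(800,600))[:,:,::-1])
def ray(px,z):
    d=(np.array(px)-[p["cx"],p["cy"]]);rr=np.hypot(*d);th=rr/p["fx"];c=np.r_[d/rr*np.sin(th),np.cos(th)];w=p["R"].T@c;o=-p["R"].T@p["t"];return np.round(o+w*(z-o[2])/w[2],4)
o=outline_of("wrist","handle")
print([ (d["rect"],d["score"]) for d in o][:2])
for d in place_of("wrist","handle")[:1]: print("handle world",ray(d["point"],.0977))
E
```

```text
[ 0.48988778 -0.05577399  0.16750938] [178.78573599   0.27985596  93.8582838 ] 0.044857280562784395 [ 0.66062625 -0.05512158 -0.33333061]
handle [([248.6, 198.4], 0.57)] [246.4 202. ]
channel [] [326.9 143.2]
carrier_nose [([332.5, 87.4], 0.89)] [330.6  91.3]
endstop [([320.6, 205.5], 0.77)] [323.3 207.5]
ball [([296.5, 129.3], 0.64)] [293.  132.4]
hinge [([452.0, 157.9], 0.88), ([312.2, 314.0], 0.63)] [453.3 158.3]
[([236.1, 71.0, 511.6, 233.2], 0.68), ([233.9, 0.0, 512.0, 255.2], 0.42)]
handle world [ 0.4857 -0.0472  0.0977]
```

View pics/w2.png

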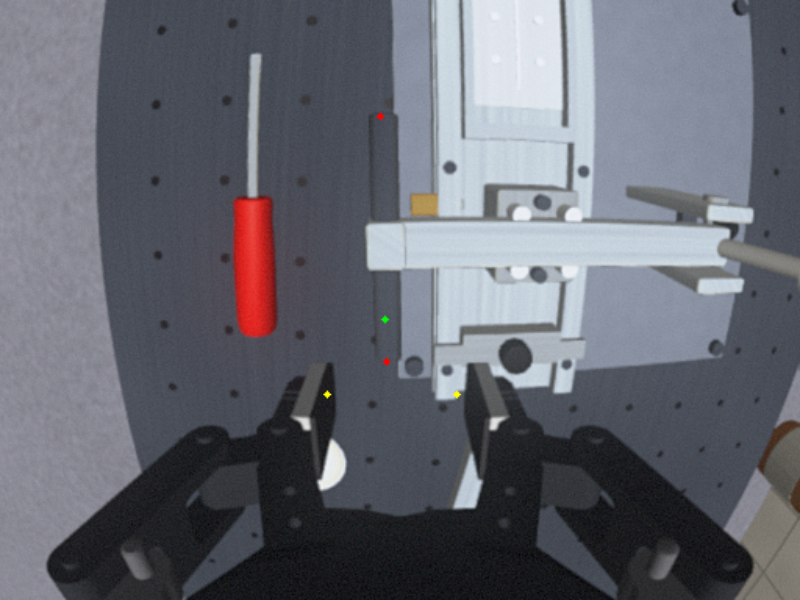

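```bash
python3 - <<'E'
from h import *
plan([.4855,-.052,.0965],[180,0,94.6],5)
E
```

```text
[[0.0005, -0.0013, 0.0147, 0.0047, 0.0011, -0.0021], [0.0005, -0.0012, 0.0147, 0.0047, 0.0011, -0.0021], [0.0005, -0.0012, 0.0147, 0.0047, 0.0011, -0.0021], [0.0005, -0.0011, 0.0147, 0.0047, 0.0011, -0.0021], [0.0005, -0.001, 0.0147, 0.0047, 0.0011, -0.0021]]
```

Emit:
send_rows([
  [0.0005,-0.0012,0.016,0.0047,0.001,-0.002],
  [0.0005,-0.0012,0.016,0.0047,0.001,-0.002],
  [0.0005,-0.0012,0.016,0.0047,0.001,-0.002],
  [0.0005,-0.0012,0.013,0.0047,0.001,-0.002],
  [0.0005,-0.0012,0.008,0.0047,0.001,-0.002],
  [0,0,0.003,0,0,0],
  [0,0,0,0,0,0],
])

```text
t: 4.87
ee_pos: [0.4898, -0.0507, 0.1018]
eef_rot: [179.3, 0.3, 94.7]
wrist_force: [-0.0, -0.6, 0.6]
grip_width: 0.0448
```

Emit:
send_rows([
  [0,-0.003,0.004,0.005,0.003,0],
  [0,-0.003,0.003,0.005,0.003,0],
  [0,-0.001,0.002,0,0,0],
])

```text
t: 5.12
ee_pos: [0.4839, -0.0511, 0.0937]
eef_rot: [179.7, -0.0, 94.7]
wrist_force: [-0.3, -0.1, -0.1]
grip_width: 0.045
```

Emit:
send_rows([
  [0,0.0015,-0.002,0,0,0],
  [0,0,0,0,0,0],
  [0,0,0,0,0,0],
  [0,0,0,0,0,0],
  [0,0,0,0,0,0],
  [0,0,0,0,0,0],
], hand=0.0, newtons=25)

```text
t: 5.62
ee_pos: [0.4856, -0.0513, 0.0962]
eef_rot: [179.6, -0.0, 94.7]
wrist_force: [0.9, -0.3, -2.9]
grip_width: 0.0109
```

Emit:
send_rows([
  [0,0,-0.004,0,0,0],
  [0,0.0005,-0.008,0,0,0],
  [0,0.001,-0.008,0,0,0],
  [0,0.0014,-0.008,0,0,0],
  [0,0.0018,-0.008,0,0,0],
  [0,0.0022,-0.008,0,0,0],
  [0,0.0026,-0.0078,0,0,0],
  [0,0.003,-0.0077,0,0,0],
])

```text
t: 6.28
ee_pos: [0.4979, -0.0503, 0.1609]
eef_rot: [179.7, -0.0, 94.7]
wrist_force: [2.0, -0.1, -4.2]
grip_width: 0.0111
```

```bash
cat >> h.py <<'E'
def th():
    s=state(); e=np.array([np.cos(.08),np.sin(.08)]); d=s["ee_pos"]-[.4856,-.0513,.0962]
    x=.165-d[:2]@e; z=d[2]; print("theta",round(np.arctan2(z,x),3),"r",round(np.hypot(x,z),4),"lat",round(d[:2]@[-e[1],e[0]],4),s["ee_pos"].round(4),s["eef_rot"].round(1),"F",s["wrist_force"].round(2),"M",s["torque"].round(2),s["grip_width"].round(4))
    f=s["wrist_force"]; t=np.arctan2(z,x); print("tangential F",round(f[:2]@e*np.sin(t)+f[2]*np.cos(t),2),"outward F",round(-f[:2]@e*np.cos(t)+f[2]*np.sin(t),2))
E
python3 -c "from h import *;th()"
```

```text
Traceback (most recent call last):
  File "h.py", line 21, in th
    x=.165-d[:2]@e; z=d[2]; print("theta",round(np.arctan2(z,x),3),"r",round(np.hypot(x,z),4),"lat",round(d[:2]@[-e[1],e[0]],4),s["ee_pos"].round(4),s["eef_rot"].round(1),"F",s["wrist_force"].round(2),"M",s["torque"].round(2),s["grip_width"].round(4))
                                                                                                                                                                                                                                  ^^^^^^^^^^^^^^^^^^^^^
AttributeError: 'float' object has no attribute 'round'
```

```bash
sed -i 's/s\["grip_width"\].round(4))/round(s["grip_width"],4))/' h.py; python3 -c "from h import *;th()"
```

```text
theta 0.401 r 0.1658 lat 0.0001 [ 0.4979 -0.0503  0.1609] [179.7  -0.   94.7] F [ 2.01 -0.08 -4.19] M [ 0.   -0.15  0.04] 0.0111
tangential F -3.08 outward F -3.47
```

Emit:
send_rows([
  [0,0.0034,-0.0075,0,0,0],
  [0,0.0038,-0.0073,0,0,0],
  [0,0.0042,-0.0071,0,0,0],
  [0,0.0045,-0.0069,0,0,0],
  [0,0.0048,-0.0067,0,0,0],
])

```text
t: 6.7
ee_pos: [0.52, -0.0484, 0.2008]
eef_rot: [179.7, -0.0, 94.7]
wrist_force: [2.3, 0.5, -5.3]
grip_width: 0.0111
```

```bash
python3 -c "from h import *;th()"
```

```text
theta 0.676 r 0.1672 lat 0.0001 [ 0.52   -0.0484  0.2008] [179.7  -0.   94.7] F [ 2.32  0.47 -5.32] M [-0.01 -0.38  0.02] 0.0111
tangential F -2.68 outward F -5.16
```

Emit:
send_rows([
  [0,0.0057,-0.006,0,0,0],
  [0,0.006,-0.0057,0,0,0],
  [0,0.0062,-0.0054,0,0,0],
  [0,0.0065,-0.0051,0,0,0],
  [0,0.0068,-0.0048,0,0,0],
  [0,0.007,-0.0044,0,0,0],
  [0,0.0072,-0.004,0,0,0],
  [0,0.0074,-0.0037,0,0,0],
])

```text
t: 7.37
ee_pos: [0.5704, -0.0442, 0.2462]
eef_rot: [-179.2, 0.2, 94.7]
wrist_force: [-4.8, -1.6, 5.0]
grip_width: 0.011
```

```bash
python3 -c "from h import *;th()"
```

```text
theta 1.082 r 0.17 lat 0.0003 [ 0.5704 -0.0442  0.2462] [-179.2    0.2   94.7] F [-4.79 -1.58  5.02] M [-0.08  1.1   0.02] 0.011
tangential F -1.97 outward F 6.74
```

Emit:
send_rows([
  [0,0.0043,-0.0027,-0.005,0,0],
  [0,0.0043,-0.0026,-0.005,0,0],
  [0,0.0044,-0.0024,0,0,0],
  [0,0.0045,-0.0021,0,0,0],
])

```text
t: 7.7
ee_pos: [0.5922, -0.0424, 0.2571]
eef_rot: [180.0, 0.1, 94.7]
wrist_force: [-0.4, -0.2, -2.0]
grip_width: 0.0109
```

```bash
python3 - <<'E'
from h import *
import cv2
th()
a=capture("side");b=capture("scene")
cv2.imwrite("pics/s2.png",np.hstack([cv2.resize(a[100:280,150:330],(400,400)),cv2.resize(b[160:310,140:290],(400,400))])[:,:,::-1])
E
```

```text
theta 1.225 r 0.1711 lat 0.0004 [ 0.5922 -0.0424  0.2571] [1.80e+02 1.00e-01 9.47e+01] F [-0.41 -0.17 -2.01] M [-0.04  0.16  0.05] 0.0109
tangential F -1.08 outward F -1.75
```

View pics/s2.png

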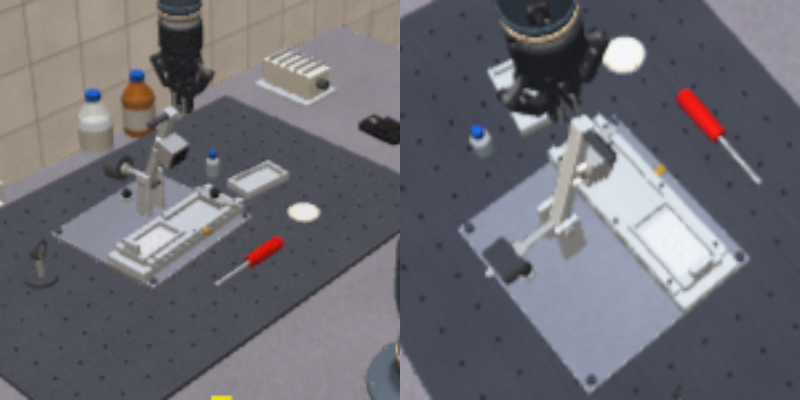

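Emit:
send_rows([
  [0,0.0039,-0.001,0,0,0],
  [0,0.0039,-0.0009,0,0,0],
  [0,0.0039,-0.0008,0,0,0],
  [0,0.0039,-0.0006,0,0,0],
])

```text
t: 8.13
ee_pos: [0.6085, -0.041, 0.2623]
eef_rot: [180.0, 0.2, 94.7]
wrist_force: [-1.9, -0.9, 2.5]
grip_width: 0.011
```

```bash
python3 -c "from h import *;th()"
```

```text
theta 1.325 r 0.1712 lat 0.0004 [ 0.6085 -0.041   0.2623] [180.    0.2  94.7] F [-1.94 -0.9   2.46] M [-0.05  0.57  0.06] 0.011
tangential F -1.35 outward F 2.87
```

Emit:
send_rows([
  [0,0.0035,-0.0009,0,0,0],
  [0,0.0035,-0.0008,0,0,0],
  [0,0.0035,-0.0007,0,0,0],
])

```text
t: 8.38
ee_pos: [0.6206, -0.04, 0.2655]
eef_rot: [179.9, 0.2, 94.7]
wrist_force: [-0.8, -0.2, -0.1]
grip_width: 0.0107
```

```bash
python3 -c "from h import *;th()"
```

```text
theta 1.398 r 0.1718 lat 0.0005 [ 0.6206 -0.04    0.2655] [179.9   0.2  94.7] F [-0.84 -0.24 -0.13] M [-0.11  0.29 -0.01] 0.0107
tangential F -0.87 outward F 0.02
```

Emit:
send_rows([
  [0,0.003,-0.0003,0,0,0],
  [0,0.003,-0.0002,0,0,0],
])

```text
t: 8.55
ee_pos: [0.6278, -0.0394, 0.2663]
eef_rot: [179.8, 0.2, 94.7]
wrist_force: [-1.0, 0.1, 2.9]
grip_width: 0.0109
```

```bash
python3 -c "from h import *;th()"
```

```text
theta 1.44 r 0.1716 lat 0.0005 [ 0.6278 -0.0394  0.2663] [179.8   0.2  94.7] F [-1.03  0.07  2.92] M [-0.05  0.34  0.03] 0.0109
tangential F -0.64 outward F 3.03
```

Emit:
send_rows([
  [0,0.003,-0.0001,0,0,0],
  [0,0.003,-0.0001,0,0,0],
])

```text
t: 8.72
ee_pos: [0.6349, -0.0388, 0.2669]
eef_rot: [179.8, 0.2, 94.7]
wrist_force: [-0.7, -0.3, 4.3]
grip_width: 0.0105
```

```bash
python3 -c "from h import *;th()"
```

```text
theta 1.482 r 0.1713 lat 0.0005 [ 0.6349 -0.0388  0.2669] [179.8   0.2  94.7] F [-0.66 -0.26  4.35] M [0.02 0.27 0.  ] 0.0105
tangential F -0.29 outward F 4.39
```

Emit:
send_rows([
  [0,0.003,-0.0006,0,0,0],
  [0,0.003,-0.0003,0,0,0],
])

```text
t: 8.88
ee_pos: [0.6391, -0.0385, 0.2673]
eef_rot: [-179.8, 0.2, 94.7]
wrist_force: [-12.4, -0.9, 8.5]
grip_width: 0.0107
```

```bash
python3 -c "from h import *;th()"
```

```text
theta 1.507 r 0.1714 lat 0.0005 [ 0.6391 -0.0385  0.2673] [-179.8    0.2   94.7] F [-12.37  -0.92   8.5 ] M [-0.23  2.85  0.01] 0.0107
tangential F -11.83 outward F 9.28
```

Emit:
send_rows([
  [0,0.003,0,0,0,0],
  [0,0.002,0,0,0,0],
])

```text
t: 9.05
ee_pos: [0.639, -0.0385, 0.2673]
eef_rot: [-178.9, 0.3, 94.7]
wrist_force: [-6.9, -0.4, 5.8]
grip_width: 0.0111
```

```bash
python3 -c "from h import *;th()"
```

```text
theta 1.506 r 0.1714 lat 0.0005 [ 0.639  -0.0385  0.2673] [-178.9    0.3   94.7] F [-6.92 -0.41  5.77] M [-0.19  1.51 -0.  ] 0.0111
tangential F -6.55 outward F 6.2
```

Emit:
send_rows([
  [0,-0.0012,-0.0005,-0.01,0,0],
  [0,-0.0005,0,-0.005,0,0],
  [0,0,0,0,0,0],
])

```text
t: 9.3
ee_pos: [0.6377, -0.0386, 0.2672]
eef_rot: [-179.9, 0.3, 94.7]
wrist_force: [0.5, 0.8, 1.0]
grip_width: 0.0107
```

```bash
python3 -c "from h import *;th()"
```

```text
theta 1.499 r 0.1715 lat 0.0005 [ 0.6377 -0.0386  0.2672] [-179.9    0.3   94.7] F [0.52 0.83 0.99] M [0.02 0.17 0.  ] 0.0107
tangential F 0.65 outward F 0.94
```

Emit:
send_rows([
  [0,0,0,0,0,0],
  [0,0,0,0,0,0],
  [0,0,0,0,0,0],
  [0,0,0,0,0,0],
  [0,0,0,0,0,0],
  [0,0,0,0,0,0],
], hand=0.06)

```text
t: 9.8
ee_pos: [0.6388, -0.0384, 0.2668]
eef_rot: [180.0, 0.2, 94.7]
wrist_force: [0.7, -0.2, 0.2]
grip_width: 0.06
```

Emit:
send_rows([
  [0,0,-0.01,0,0,0],
  [0,0,-0.02,0,0,0],
  [0,0,-0.02,0,0,0],
  [0,0,-0.02,0,0,0],
  [0,0,-0.01,0,0,0],
])

```text
t: 10.22
ee_pos: [0.6374, -0.0382, 0.3488]
eef_rot: [-179.7, 0.2, 94.7]
wrist_force: [0.2, -0.0, 0.7]
grip_width: 0.06
```

```bash
python3 - <<'E'
from h import *
import cv2
th()
a=capture("side");b=capture("scene")
cv2.imwrite("pics/s3.png",np.hstack([cv2.resize(a[100:280,150:330],(400,400)),cv2.resize(b[160:310,140:290],(400,400))])[:,:,::-1])
E
```

```text
theta 1.521 r 0.2529 lat 0.0009 [ 0.6374 -0.0382  0.3488] [-179.7    0.2   94.7] F [ 0.17 -0.04  0.68] M [-0.01 -0.02 -0.01] 0.06
tangential F 0.2 outward F 0.67
```

View pics/s3.png

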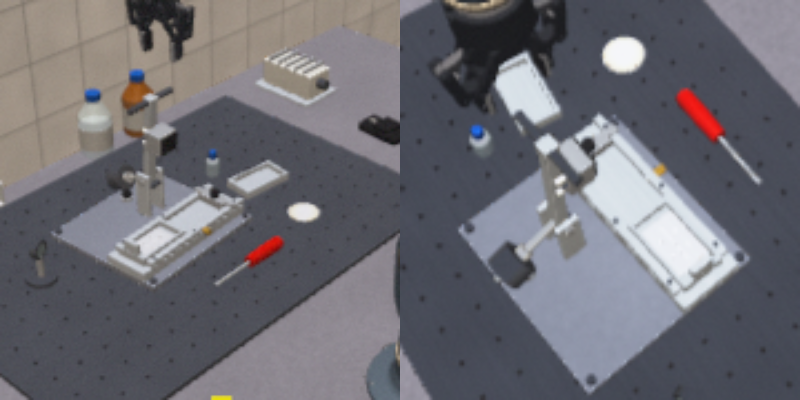

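```bash
python3 - <<'E'
from h import *
p=camera_params("scene")
def ray(px,z):
    w=p["R"].T@np.array([(px[0]-p["cx"])/p["fx"],(px[1]-p["cy"])/p["fy"],1]);o=-p["R"].T@p["t"];return np.round(o+w*(z-o[2])/w[2],3)
print("lens",ray((247.2,316.1),.013),"tipbox",ray((347,365),.05))
R=(Ro.from_euler("xyz",[180,0,94.6],degrees=True)*Ro.from_rotvec([0,-.26,0])).as_euler("xyz",degrees=True);print(R)
plan([.531,.1765,.17],R,9)
E
```

```text
lens [0.651 0.26  0.013] tipbox [0.508 0.542 0.05 ]
[180.          14.89690267  94.6       ]
[[0.0248, -0.0098, 0.0198, -0.0005, -0.0286, 0.0003], [0.0254, -0.0098, 0.0191, -0.0005, -0.0286, 0.0003], [0.0259, -0.0098, 0.0183, -0.0005, -0.0286, 0.0003], [0.0264, -0.0098, 0.0176, -0.0005, -0.0286, 0.0003], [0.0269, -0.0098, 0.0168, -0.0005, -0.0286, 0.0003], [0.0273, -0.0098, 0.016, -0.0005, -0.0286, 0.0003], [0.0278, -0.0098, 0.0152, -0.0005, -0.0286, 0.0003], [0.0282, -0.0099, 0.0144, -0.0005, -0.0286, 0.0003], [0.0286, -0.0099, 0.0136, -0.0005, -0.0286, 0.0003]]
```

Emit:
send_rows([
  [0.02,-0.03,0,0,-0.026,0],
  [0.02,-0.03,0,0,-0.026,0],
  [0.02,-0.03,0,0,-0.026,0],
  [0.025,-0.012,0,0,-0.026,0],
  [0.03,-0.005,0,0,-0.026,0],
  [0.03,0,0.01,0,-0.026,0],
  [0.025,0,0.02,0,-0.026,0],
  [0.025,0,0.025,0,-0.026,0],
  [0.02,0,0.025,0,-0.026,0],
  [0.01,0,0.025,0,-0.026,0],
], hand=0.0)

```text
t: 11.15
ee_pos: [0.5091, 0.1549, 0.2102]
eef_rot: [-180.0, 15.8, 94.0]
wrist_force: [-0.5, -0.5, -0.6]
grip_width: -0.0001
```

```bash
python3 - <<'E'
from h import *
import cv2
s=state();print(s["ee_pos"],s["eef_rot"],s["grip_width"],s["wrist_force"])
p=camera_params("wrist")
a=capture("wrist")
v=np.array([.5515,-.0125,.08,.045,-.06])
for l in("carrier_nose","carrier_tab","endstop","ball","carrier","hinge"):
    print(l,[(np.round(d["point"],1).tolist(),round(d["score"],2)) for d in place_of("wrist",l)][:2], np.round(projw(p,world(v,pts(v)[l])),1))
m=a.copy()
for q in((-.015,.155,.038),(.015,.155,.038),(-.03,.155,.016),(.03,.155,.016),(-.031,.17,.01),(.031,.17,.01),(-.029,-.06,.016),(.029,-.06,.016)):
    cv2.circle(m,tuple(int(round(t)) for t in projw(p,world(v,q))),2,(255,0,0),-1)
cv2.imwrite("pics/w4.png",cv2.resize(m,(800,600))[:,:,::-1])
E
```

```text
[0.50910816 0.15490356 0.21020332] [-179.97720902   15.77618964   93.97617276] -6.518444442721419e-05 [-0.46417342 -0.47055847 -0.61416268]
carrier_nose [([284.5, 234.2], 0.58)] [281.6 233.3]
carrier_tab [([288.0, 151.9], 0.97), ([6.5, 35.7], 0.57)] [287.  153.3]
endstop [([282.4, 233.8], 0.68)] [277.7 283.2]
ball [] [255.6 253. ]
carrier [([280.9, 187.2], 0.62)] [283.2 190.7]
hinge [([357.7, 282.9], 0.92)] [360.1 284. ]
```

View pics/w4.png

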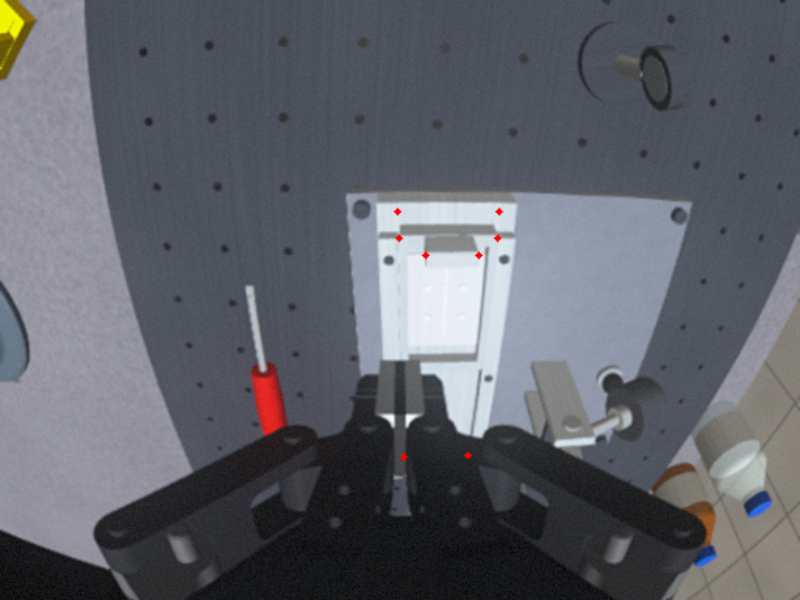

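```bash
python3 - <<'E'
from h import *
R=[180,14.9,94.6]
plan([.531,.180,.14],R,4)
s=dict(ee_pos=np.array([.531,.18,.14]),eef_rot=R)
plan([.531,.180,.0685],R,5,s)
E
```

```text
[[0.0117, 0.0052, 0.0159, -0.0004, 0.0038, -0.0046], [0.0116, 0.0053, 0.016, -0.0004, 0.0038, -0.0046], [0.0115, 0.0053, 0.016, -0.0004, 0.0038, -0.0046], [0.0114, 0.0053, 0.0161, -0.0004, 0.0038, -0.0046]]
[[0.0037, -0.0, 0.0138, 0.0, 0.0, 0.0], [0.0037, -0.0, 0.0138, 0.0, 0.0, 0.0], [0.0037, -0.0, 0.0138, 0.0, 0.0, 0.0], [0.0037, -0.0, 0.0138, 0.0, 0.0, 0.0], [0.0037, -0.0, 0.0138, 0.0, 0.0, 0.0]]
```

Emit:
send_rows([
  [0.0117,0.005,0.016,0,0.004,-0.004],
  [0.0117,0.005,0.016,0,0.004,-0.004],
  [0.0117,0.005,0.016,0,0.004,-0.004],
  [0.0117,0.005,0.016,0,0.004,-0.004],
  [0.003,0,0.008,0,0,0],
  [0,0,0,0,0,0],
])

```text
t: 12.0
ee_pos: [0.5399, 0.1771, 0.1407]
eef_rot: [178.7, 14.6, 93.2]
wrist_force: [0.5, -1.2, -0.1]
grip_width: -0.0
```

```bash
python3 - <<'E'
from h import *
s=state();print(s["ee_pos"],s["eef_rot"],s["wrist_force"])
plan([.531,.180,.0685],[180,14.9,94.6],4)
E
```

```text
[0.53989688 0.17706734 0.14066434] [178.68432689  14.62593311  93.19980667] [ 0.5495009  -1.21635456 -0.13568595]
[[0.0054, -0.0026, 0.0172, 0.0042, -0.0011, -0.0059], [0.0054, -0.0025, 0.0172, 0.0042, -0.0011, -0.0059], [0.0055, -0.0024, 0.0172, 0.0042, -0.0011, -0.0059], [0.0055, -0.0023, 0.0172, 0.0042, -0.0011, -0.0059]]
```

Emit:
send_rows([
  [0.0054,-0.0025,0.0172,0.004,-0.001,-0.006],
  [0.0054,-0.0025,0.0172,0.004,-0.001,-0.006],
  [0.0054,-0.0025,0.0172,0.004,-0.001,-0.006],
  [0.003,-0.001,0.01,0.004,-0.001,-0.006],
  [0.001,0,0.003,0,0,0],
  [0,0,0,0,0,0],
])

```text
t: 12.5
ee_pos: [0.5336, 0.1772, 0.0709]
eef_rot: [179.7, 14.9, 94.4]
wrist_force: [0.4, 0.3, 0.1]
grip_width: -0.0002
```

```bash
python3 - <<'E'
from h import *
s=state();print(s["ee_pos"],s["eef_rot"],s["wrist_force"])
plan([.531,.180,.0685],[180,14.9,94.6],1)
E
```

```text
[0.53359154 0.17719429 0.07089316] [179.73477812  14.93284256  94.38272753] [0.37153176 0.2839534  0.11166899]
[[0.0035, -0.0024, 0.0015, 0.0037, 0.0006, -0.0037]]
```

Emit:
send_rows([
  [0.0005,-0.001,0.0025,0.003,0,-0.003],
  [-0.0045,0,0.0015,0,0,0],
  [-0.0048,0,0.0013,0,0,0],
  [-0.0048,0,0.0013,0,0,0],
  [-0.003,0,0.0008,0,0,0],
  [-0.003,0,0.0008,0,0,0],
  [-0.003,0,0.0008,0,0,0],
  [-0.003,0,0.0008,0,0,0],
])

```text
t: 13.17
ee_pos: [0.5362, 0.1486, 0.0697]
eef_rot: [179.7, 14.8, 94.5]
wrist_force: [-1.1, 1.6, -0.7]
grip_width: -0.0001
```

```bash
cat >> h.py <<'E'
def push():
    s=state(); c,q=np.cos(.08),np.sin(.08); d=s["ee_pos"][:2]-[.5515,-.0125]; f=s["wrist_force"]
    print("local x",round(d@[c,q],4),"y",round(d@[-q,c],4),"est nose y",round(d@[-q,c]-.015-.11,4),"z",s["ee_pos"][2].round(4),s["eef_rot"].round(1),"F along push-resist",round(f[:2]@[-q,c],2),"lat",round(f[:2]@[c,q],2),"z",f[2].round(2),"t",s["t"])
E
python3 -c "from h import *;push()"
```

```text
local x -0.0024 y 0.1619 est nose y 0.0369 z 0.0697 [179.7  14.8  94.5] F along push-resist 1.71 lat -1.0 z -0.66 t 13.1667
```

Emit:
send_rows([
  [-0.0045,0,0.0014,0,0,0],
  [-0.0045,0,0.0014,0,0,0],
  [-0.0045,0,0.0014,0,0,0],
  [-0.0045,0,0.0014,0,0,0],
  [-0.0045,0,0.0013,0,0,0],
  [-0.0045,0,0.0013,0,0,0],
  [-0.0045,0,0.0013,0,0,0],
  [-0.0045,0,0.0013,0,0,0],
])

```text
t: 13.83
ee_pos: [0.5396, 0.115, 0.0698]
eef_rot: [179.5, 14.1, 94.7]
wrist_force: [-1.4, 5.1, 2.0]
grip_width: 0.0001
```

```bash
python3 -c "from h import *;push()"
```

```text
local x -0.0017 y 0.128 est nose y 0.003 z 0.0698 [179.5  14.1  94.7] F along push-resist 5.23 lat -0.97 z 2.0 t 13.8333
```

Emit:
send_rows([
  [-0.0045,0,0.0013,0,-0.004,0],
  [-0.0045,0,0.0013,0,-0.003,0],
  [-0.0045,0,0.0013,0,-0.003,0],
  [-0.0045,0,0.0013,0,-0.003,0],
  [-0.0045,0,0.0013,0,0,0],
])

```text
t: 14.25
ee_pos: [0.5406, 0.1012, 0.0699]
eef_rot: [179.3, 13.8, 95.1]
wrist_force: [-2.1, 6.7, 3.7]
grip_width: 0.0002
```

```bash
python3 -c "from h import *;push()"
```

```text
local x -0.0018 y 0.1142 est nose y -0.0108 z 0.0699 [179.3  13.8  95.1] F along push-resist 6.89 lat -1.55 z 3.74 t 14.25
```

Emit:
send_rows([
  [-0.0045,0,0.0008,0,-0.004,0],
  [-0.0045,0,0.0009,0,-0.004,0.002],
  [-0.0045,0,0.001,0,-0.004,0.002],
  [-0.0045,0,0.001,0,-0.003,0.002],
])

```text
t: 14.58
ee_pos: [0.5419, 0.085, 0.0704]
eef_rot: [179.1, 14.4, 94.9]
wrist_force: [-1.4, 3.0, 0.7]
grip_width: -0.0003
```

```bash
python3 -c "from h import *;push()"
```

```text
local x -0.0018 y 0.098 est nose y -0.027 z 0.0704 [179.1  14.4  94.9] F along push-resist 3.09 lat -1.16 z 0.69 t 14.5833
```

Emit:
send_rows([
  [-0.0042,0,0.001,0,-0.002,0],
  [-0.0042,0,0.001,0,-0.002,0],
  [-0.004,0,0.001,0,-0.002,0],
  [-0.003,0,0.0008,0,-0.002,0],
  [-0.002,0,0.0005,0,0,0],
])

```text
t: 15.0
ee_pos: [0.5436, 0.064, 0.0703]
eef_rot: [179.1, 14.9, 94.8]
wrist_force: [-0.5, 2.9, -0.3]
grip_width: -0.0001
```

```bash
python3 -c "from h import *;push()"
```

```text
local x -0.0017 y 0.0769 est nose y -0.0481 z 0.0703 [179.1  14.9  94.8] F along push-resist 2.92 lat -0.23 z -0.31 t 15.0
```

Now slowly, feeling for the stop.

Emit:
send_rows([
  [-0.0018,0,0.0005,0,0,0],
  [-0.0018,0,0.0005,0,0,0],
  [-0.0018,0,0.0005,0,0,0],
])

```text
t: 15.25
ee_pos: [0.5442, 0.0575, 0.0702]
eef_rot: [179.1, 14.9, 94.8]
wrist_force: [0.0, 3.5, -0.5]
grip_width: 0.0
```

```bash
python3 -c "from h import *;push()"
```

```text
local x -0.0017 y 0.0703 est nose y -0.0547 z 0.0702 [179.1  14.9  94.8] F along push-resist 3.49 lat 0.29 z -0.54 t 15.25
```

Emit:
send_rows([
  [-0.0015,0,0.0004,0,0,0],
  [-0.0015,0,0.0004,0,0,0],
])

```text
t: 15.42
ee_pos: [0.5445, 0.0541, 0.0702]
eef_rot: [179.1, 14.9, 94.8]
wrist_force: [-0.2, 3.1, -0.4]
grip_width: -0.0002
```

```bash
python3 -c "from h import *;push()"
```

```text
local x -0.0017 y 0.0669 est nose y -0.0581 z 0.0702 [179.1  14.9  94.8] F along push-resist 3.14 lat 0.1 z -0.36 t 15.4167
```

Emit:
send_rows([
  [-0.0015,0,0.0004,0,0,0],
  [-0.0015,0,0.0004,0,0,0],
])

```text
t: 15.58
ee_pos: [0.5448, 0.051, 0.0701]
eef_rot: [179.1, 14.9, 94.8]
wrist_force: [-1.3, 6.5, 0.2]
grip_width: 0.0001
```

```bash
python3 -c "from h import *;push()"
```

```text
local x -0.0016 y 0.0638 est nose y -0.0612 z 0.0701 [179.1  14.9  94.8] F along push-resist 6.57 lat -0.76 z 0.21 t 15.5833
```

Emit:
send_rows([
  [-0.0012,0,0.0003,0,0,0],
  [-0.0012,0,0.0003,0,0,0],
])

```text
t: 15.75
ee_pos: [0.5447, 0.051, 0.0702]
eef_rot: [179.1, 14.7, 94.9]
wrist_force: [-1.5, 5.0, -0.2]
grip_width: -0.0003
```

```bash
python3 -c "from h import *;push()"
```

```text
local x -0.0017 y 0.0638 est nose y -0.0612 z 0.0702 [179.1  14.7  94.9] F along push-resist 5.12 lat -1.09 z -0.21 t 15.75
```

Emit:
send_rows([
  [-0.002,0,0.0005,0,0,0],
  [-0.0025,0,0.0006,0,-0.003,0],
  [-0.0025,0,0.0006,0,-0.003,0],
  [-0.0025,0,0.0006,0,-0.003,0],
])

```text
t: 16.08
ee_pos: [0.5447, 0.0508, 0.0703]
eef_rot: [178.9, 14.3, 95.2]
wrist_force: [-1.4, 7.6, 0.4]
grip_width: -0.0001
```

```bash
python3 -c "from h import *;push()"
```

```text
local x -0.0018 y 0.0636 est nose y -0.0614 z 0.0703 [178.9  14.3  95.2] F along push-resist 7.74 lat -0.8 z 0.41 t 16.0833
```

Emit:
send_rows([
  [-0.003,0,0.0008,0,-0.006,0.003],
  [-0.0035,0,0.0009,0,-0.006,0.003],
  [-0.0035,0,0.0009,0,-0.006,0.003],
  [-0.0035,0,0.0009,0,-0.006,0.003],
  [-0.0035,0,0.0009,0,-0.006,0.003],
])

```text
t: 16.5
ee_pos: [0.5446, 0.0508, 0.0702]
eef_rot: [178.4, 14.5, 95.0]
wrist_force: [-1.6, 9.0, 0.6]
grip_width: 0.0
```

```bash
python3 - <<'E'
from h import *
push()
import cv2
a=capture("wrist");b=capture("side");c=capture("scene")
cv2.imwrite("pics/e.png",np.hstack([cv2.resize(b[120:270,160:310],(400,400)),cv2.resize(c[170:290,170:290],(400,400))])[:,:,::-1])
push()
E
```

```text
local x -0.0018 y 0.0636 est nose y -0.0614 z 0.0702 [178.4  14.5  95. ] F along push-resist 9.11 lat -0.91 z 0.6 t 16.5
local x -0.0018 y 0.0636 est nose y -0.0614 z 0.0702 [178.4  14.5  95. ] F along push-resist 9.21 lat -1.2 z -1.35 t 16.65
```

View pics/e.png

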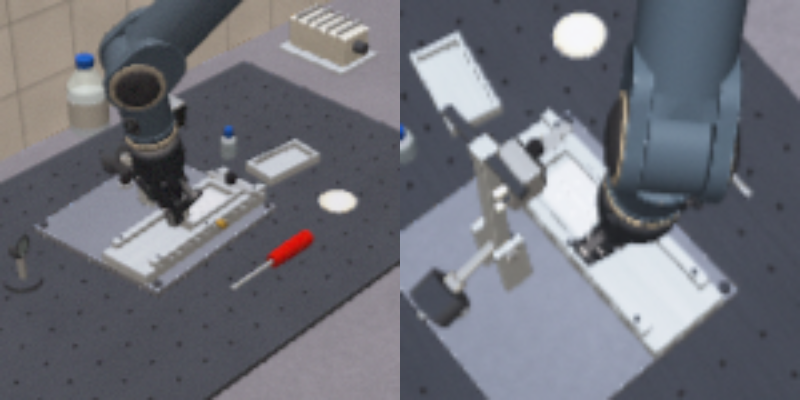

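Emit:
send_rows([
  [-0.004,0,0.001,0.004,-0.008,0.003],
  [-0.0048,0,0.0012,0.004,-0.008,0.003],
  [-0.0048,0,0.0012,0.004,-0.008,0.003],
  [-0.0048,0,0.0012,0.004,-0.008,0.003],
  [-0.0048,0,0.0012,0.004,-0.008,0.003],
  [-0.0048,0,0.0012,0.004,-0.008,0.003],
])

```text
t: 17.15
ee_pos: [0.5448, 0.0508, 0.0702]
eef_rot: [179.1, 14.7, 94.9]
wrist_force: [-2.6, 11.3, 0.5]
grip_width: 0.0003
```

```bash
python3 -c "from h import *;push()"
```

```text
local x -0.0016 y 0.0636 est nose y -0.0614 z 0.0702 [179.1  14.7  94.9] F along push-resist 11.48 lat -1.66 z 0.45 t 17.15
```

Firm at about 11 N without moving. Now I back off along the channel and then lift.

Emit:
send_rows([
  [0.003,0,-0.0008,0,0,0],
  [0.006,0,-0.0015,0,0,0],
  [0.012,0,-0.004,0,0,0],
  [0.02,0,-0.006,0,0,0],
  [0.02,0,-0.01,0,0,0],
  [0.02,0,-0.025,0,0,0],
  [0.015,0,-0.035,0,0,0],
  [0.01,0,-0.035,0,0,0],
  [0.01,0,-0.03,0,0,0],
])

```text
t: 17.9
ee_pos: [0.5268, 0.1941, 0.1789]
eef_rot: [-179.8, 16.1, 94.4]
wrist_force: [-0.2, 0.1, 0.5]
grip_width: -0.0
```

```bash
python3 - <<'E'
from h import *
import cv2
push()
p=camera_params("wrist");a=capture("wrist")
b=capture("side");c=capture("scene")
v=np.array([.5515,-.0125,.08,-.0612,-.0612])
for l in("carrier_nose","carrier_tab","endstop","carrier"):
    print(l,[(np.round(d["point"],1).tolist(),round(d["score"],2)) for d in place_of("wrist",l)][:2], np.round(projw(p,world(v,pts(v)[l])),1))
cv2.imwrite("pics/f.png",np.vstack([np.hstack([cv2.resize(b[120:270,160:310],(300,300)),cv2.resize(c[170:290,170:290],(300,300))]),cv2.resize(a[100:,:],(600,333))[:300]])[:,:,::-1])
E
```

```text
local x -0.0081 y 0.2079 est nose y 0.0829 z 0.1789 [-179.8   16.1   94.4] F along push-resist 0.12 lat -0.16 z 0.54 t 17.9
carrier_nose [([268.0, 318.5], 0.71)] [262.8 319.2]
carrier_tab [([339.1, 321.8], 0.73)] [264.1 278.7]
endstop [([263.6, 313.5], 0.45)] [262.7 314.6]
carrier [] [263.2 293.1]
```

View pics/f.png

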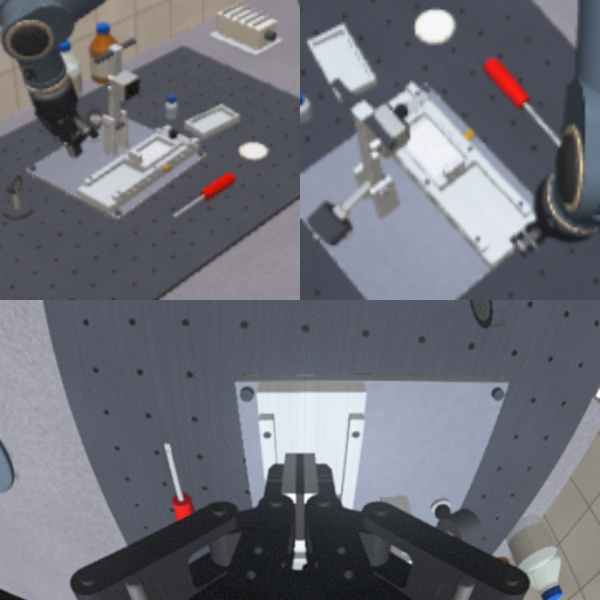

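Emit:
send_rows([
  [0,0,0,0,0,0],
  [0,0,0,0,0,0],
  [0,0,0,0,0,0],
])

```text
t: 18.5
ee_pos: [0.5261, 0.1875, 0.1732]
eef_rot: [-179.3, 16.4, 94.1]
wrist_force: [0.1, -0.6, 0.4]
grip_width: -0.0001
```

```bash
python3 -c "from bench import *;print(state()['wrist_force']);job_done()"
```

```text
[ 0.12942763 -0.55269042  0.36611721]
the job is handed in; nothing more can be done
```

The hold-down arm is open on its buffer and the carrier is fully home against the end stop. I handed the job in at 18.5 s; it gave no verdict.

- **Hold-down arm:** I gripped the cross handle and swung the arm past its balance point. It met the buffer at about 1.5 rad. The highest push I read there was about 12 N, below the 17 N limit. I eased off to about 0.6 N and let go, and the pictures afterwards show it standing open by itself.
- **Carrier:** I pushed it with closed fingertips, low on its rear face, past the spring ball. It stopped at about y = -61 mm and did not move further as the push rose to about 11 N. Part of that is friction, so the force on the stop itself was probably 8–11 N.
- **Last checks:** After I backed off, the pictures showed the carrier at the stop, the arm open, and nothing nearby visibly shifted. The wrist force was about 0.7 N, with the gripper clear of everything.
- **What disagreed:**
  - While lifting, the measured handle radius drifted from 165 to 171 mm with up to about 9 N of radial force, so the bar probably slipped a little in the pads.
  - In the last wrist picture the networks missed the carrier and misplaced its tab, because the gripper hid them. The nose and end stop they did find agreed with the expected positions within about 5 pixels, too coarse to confirm the 2 mm limit. The firm stop under push is the better evidence.

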